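# Pack the gift tin and take off its outer lid

## Robot

A 6-joint arm with a two-finger parallel gripper is mounted at the origin on the work surface. World frame = base frame: x ahead of the robot, y to its left, z up, the work surface at z = 0. Lengths are in mm, angles in rad, forces in N, time in s.
With the tool pointing down it reaches from about 425 to 1125 mm from the base axis. Payload 14.9 kg.
Tool frame: the origin (TCP) lies between the finger pads; the fingertips stand 14 mm ahead of it and the grasp point (between the pads) lies 5 mm behind it; z points along the fingers, y is the line along which they close (so a half turn about z gives the same grasp; the last joint's range is limited). The gripper opens to 91 mm and grips with 3 to 60 N. Pads are 32 mm wide; open, the fingers measure 118 mm over their backs; the gripper's body (76 mm by 178 mm) begins 60 mm behind the grasp point.
Start: joints at [-1.14, 0.379, 1.734, -0, 1.028, -0.033], TCP at [313.143, -626.067, 227.932] pointing down, gripper open.
Joint ranges: [-2.77, 2.77], [-0.74, 2.19], [0, 2.66], [-1.06, 4.2], [0.31, 2.87], [-3.08, 3.08]. Speed limits (rad/s): [1.89, 1.89, 2.39, 3.14, 3.14, 3.14].

## Interface

Orientations are given as a rotation vector (axis times angle).
In Python, from bench import get_obs, camera, camera_info, sign_off gives the robot as it stands. The module is installed in compiled form; this text tells all that it offers.
- The arm moves only by the tool carry_out, never from a script. Its argument "steps" is text: rows parted by semicolons, each of 7 numbers parted by spaces: the closure, from -1 (fully open) to 1 (shut), then the shift along the tool's x, y, z in units of 50 mm (1.0 is 50 mm), then the turn, a rotation vector about the tool's x, y, z in units of 8 degrees (1.0 is 8 degrees). A call has 1 to 12 rows; each row shifts and turns the commanded pose from where the row before left it, along the tool's axes as they then stand; what a row does not reach is not made up. A row lasts 1/10 s, in which the tool goes at most 50 mm and 8.59 degrees, less where a joint would pass 70% of its speed; a pose out of reach is approached as far as the arm can. A call is refused whole if a number of a shift passes 1 or a number of a turn 1, either way. A call with a gripper value outside its range is refused whole. The fingers move at their own pace and stop on an object; the grip force is fixed at half the most. Time passes only in rows, so rows that do not move let the fingers close. It gives the time, the measured TCP pose, the force, the opening and the grip force at its end, in the units of the state.
- get_obs(): the state, without advancing time (a new reading comes with each control period).
- camera(name): name is "side" or "top" or "wrist"; returns (picture, depth): 420x560x3 uint8, red, green, blue; 420x560 float32, mm along the optical axis (not along the pixel's ray), 0 where there is no reading.
- camera_info(name): a dict with "fx", "fy", "cx", "cy" (pixels), "distortion" ([k1, k2, p1, p2, k3] as OpenCV has them; the pictures are not rectified), "world_from_camera" (4x4, takes a point from camera to world coordinates); the wrist camera has in their place "T_tool_cam" (4x4, takes a point from camera to tool coordinates, whose origin is the TCP and whose axes are the flange's). Camera axes: x right, y up, looking along -z (the intrinsics and any distortion apply to the point x, -y, -z); pixel columns grow to the right and rows downward; lengths in mm; the calibration is good to about 2 mm. A picture is of the moment at which its call begins: read the wrist's pose just before it. camera_info takes no time and is no camera call.
- sign_off(): hands the job in; it is judged then, once.
The state is a dict: "clock": time; "qpos": joint angles; "qd": joint speeds; "effort": joint torques, N m; "ee_pos": TCP position; "ee_rot": TCP orientation; "contact_force": force on the tool from outside, world axes, zero at the start; "ft_torque": the same for the moment, N m; "grip_width": opening from 0.0 (shut) to 1.0 (fully open); "grip_force": force on a finger pad.
Only numpy, scipy, OpenCV 4.12 (cv2) and the standard library are available. Lean on these libraries where they do the work, as an engineer would, in place of code of your own. Each camera call takes 0.05 s, during which the arm holds its last target. There are 200 camera calls.

## Task

Pack the gift tin: lay the sweet tube that stands on the counter on its side, centred, in the cradle in the tin's round base, let go of it, then carry the two nested lids together, by the inner lid's knob, and lower them onto the base so that the inner lid sits fully down inside the rim, and let go. Then take the outer lid alone by its neck, lift it straight up until it is well clear of the knob, and finish while still holding it there, level and still, above the tin so that a seal can be put on, with the inner lid left seated and never lifted along. Leave the jar, the tub and the spoon on the counter alone, and do not knock the tube over.

Things in the scene. Friction and masses are not known exactly. Their poses are not given: they have to be found in the camera images.
- dish: round steel base, loose, 0.9 kg: floor 6 mm thick, rim 16 mm high, 152 mm inner, 160 outer diameter. Origin: centre of underside, z up. Wooden cradle along its x axis (which points away from the robot within 0.35 rad): two 90 degree V saddles at x = -32 and +32, 8 mm thick, 39 wide, tops 29 mm up, open between and beside for fingers. The tube lies in it centred, axis 34 mm above the underside.
- tube: cardboard sweet tube with plain ends, a cylinder 32 mm in diameter and 90 mm long, about 80 g, standing upright on the counter on either the left or the right side, the lids on the other. Origin: centre of its lower end; z runs along the tube.
- tube_center (a point): middle of the sweet tube, on its axis, 45 mm from either end
- inner_lid: inner lid, white plastic, 180 g: upturned cup 140 mm in diameter, wall 4, 70 high, with a knob in the middle: stem 20 mm thick from 70 to 104 mm up, round wooden grip 26 mm thick from 104 to 132 mm up. Origin: centre of the open lower edge, z up. Starts on the counter under the outer lid. Seated, its edge rests on the dish floor (origin 6 mm above the dish's), 6 mm play all round.
- outer_lid: outer lid, aluminium, 150 g: cap lying loosely on the inner lid. Skirt 154 mm outer, 148 inner diameter, 28 deep; top plate 28 to 32 mm up; round open neck, 54 mm outer, 46 inner diameter, from 32 to 62 mm up. Origin: centre of lower edge, z up. Nested it is 42 mm above the inner lid's origin, 4 mm play; the knob stands 28 mm out of the neck. The knob lifts both lids, the neck the outer alone.
- sweet_jar: bystander: amber glass jar, 64 mm in diameter, 85 mm high, at the far side; origin under its centre
- tub: bystander: open paper tub, 72 mm rim diameter, 60 mm high, at the far side; origin under its centre
- scoop: bystander: 160 mm steel spoon with a wooden handle, lying flat at the far right; origin under its middle

How it is judged (in metres and radians):
On the way, in this order (a step that is already met when the one before it is completed fails the run):
1. the tube lies on its side in the cradle, centred, and is let go (x of tube_center in the frame of dish between -0.013 and 0.013 m and y of tube_center in the frame of dish between -0.007 and 0.007 m and z of tube_center in the frame of dish between 0.028 and 0.04 m and angle between the z axis of tube and the x axis of dish, either way round below 0.15 rad and contact force between the fingers and tube below 0.1 N), for 0.2 s.
2. the nested lids are lifted together (z of outer_lid in the frame of inner_lid between 0.036 and 0.047 m and horizontal distance between outer_lid and inner_lid below 0.012 m and height (world z) of inner_lid above 0.02 m), for 0.2 s.
3. the nested lids sit on the base, the inner lid fully down inside the rim, and are let go (x of tube_center in the frame of dish between -0.013 and 0.013 m and y of tube_center in the frame of dish between -0.007 and 0.007 m and z of tube_center in the frame of dish between 0.028 and 0.04 m and angle between the z axis of tube and the x axis of dish, either way round below 0.15 rad and horizontal distance between inner_lid and dish below 0.009 m and z of inner_lid in the frame of dish between 0.002 and 0.0095 m and angle between inner_lid's own z axis and vertical below 0.05 rad and z of outer_lid in the frame of inner_lid between 0.036 and 0.047 m and horizontal distance between outer_lid and inner_lid below 0.012 m and contact force between the arm and inner_lid below 0.1 N and contact force between the arm and outer_lid below 0.1 N), for 0.2 s.
At the end, for the whole second after the job is handed in: Fingers hold the outer lid still, tilted under 0.2 rad, lower edge 137 mm or more above the inner lid's, within 60 mm of the tin's axis; inner lid untouched, down on the dish floor, within 9 mm of centre; tube in the cradle within 13 mm along, 7 mm across, 0.15 rad (x of tube_center in the frame of dish between -0.013 and 0.013 m and y of tube_center in the frame of dish between -0.007 and 0.007 m and z of tube_center in the frame of dish between 0.028 and 0.04 m and angle between the z axis of tube and the x axis of dish, either way round below 0.15 rad and horizontal distance between inner_lid and dish below 0.009 m and z of inner_lid in the frame of dish between 0.002 and 0.0095 m and angle between inner_lid's own z axis and vertical below 0.05 rad and z of outer_lid in the frame of inner_lid above 0.137 m and horizontal distance between outer_lid and dish below 0.06 m and angle between outer_lid's own z axis and vertical below 0.2 rad and linear speed of outer_lid below 0.03 m/s and contact force between the fingers and outer_lid above 1 N and contact force between each of outer_lid, the arm and inner_lid below 0.1 N and linear speed of inner_lid below 0.02 m/s); the arm keeps its last pose, push and grip.
It fails at once if the outer lid comes off the inner lid while the inner lid is not seated on the base (z of outer_lid in the frame of inner_lid above 0.06 m and not (horizontal distance between inner_lid and dish below 0.009 m and z of inner_lid in the frame of dish between 0.002 and 0.0095 m and angle between inner_lid's own z axis and vertical below 0.05 rad)).
It fails at once if the tube is knocked over on the counter (angle between tube's own z axis and vertical above 1.2 rad and height (world z) of tube_center below 0.022 m).
It fails at once if the jar is disturbed (distance of sweet_jar from where it was at the start of the episode above 0.03 m).
It fails at once if the tub is disturbed (distance of tub from where it was at the start of the episode above 0.03 m).
It fails at once if the spoon is disturbed (distance of scoop from where it was at the start of the episode above 0.03 m).
It also fails if it takes over 64 s, if anything falls off the work surface, if the arm or the gripper's body presses on something with over 40 N, if the wrist force passes 120 N, or if a joint passes its speed limit or range.

## Working session

There is one attempt and no reset: what is moved stays moved. The work goes in short steps, Python scripts to look and compute and a tool call to move; the robot and the scene stay as the last step left them, time stands still between calls to the robot, and variables do not carry over. Pictures are saved under pics/ and viewed, at most 10 in all, crops included, and the job is handed in when it is done.

Besides the shell and the picture viewer there is one more tool, called after "Call:" by a JSON object that holds its "name" and its "arguments", one argument or row to a line. carry_out: Moves the arm, as the interface text tells. Its arguments: {"type":"object","properties":{"steps":{"type":"string"}},"required":["steps"]}

```bash
mkdir -p pics
cat > h.py <<'E'
import numpy as np, cv2
from bench import get_obs, camera, camera_info, sign_off
from scipy.spatial.transform import Rotation as R
def cloud(name):
    o=get_obs(); im,d=camera(name); c=camera_info(name)
    K=np.array([[c["fx"],0,c["cx"]],[0,c["fy"],c["cy"]],[0,0,1.]])
    h,w=d.shape; u,v=np.meshgrid(np.arange(w),np.arange(h))
    p=cv2.undistortPoints(np.stack([u,v],-1).reshape(-1,1,2).astype(float),K,np.array(c["distortion"],float)).reshape(h,w,2)
    P=np.stack([p[...,0]*d,-p[...,1]*d,-d,np.ones_like(d)],-1)
    if "world_from_camera" in c: T=np.array(c["world_from_camera"])
    else:
        W=np.eye(4); W[:3,:3]=R.from_rotvec(o["ee_rot"]).as_matrix(); W[:3,3]=o["ee_pos"]; T=W@np.array(c["T_tool_cam"])
    X=(P@T.T)[...,:3]; X[d<=0]=np.nan
    return im,X
def save(im,n): cv2.imwrite("pics/"+n,im[...,::-1])
E
python3 - <<'E'
from h import *
for n in("top","side"):
    im,X=cloud(n); save(im,n+"1.png"); np.save(n+"1.npy",X)
    print(n,np.array(camera_info(n)["world_from_camera"])[:3,3], np.nanmin(X,(0,1)),np.nanmax(X,(0,1)))
o=get_obs(); print(o); print(R.from_rotvec(o["ee_rot"]).as_matrix().round(3)); print(camera_info("wrist"))
E
```

```text
top [ 4.85386220e+02 -4.54233846e-01  9.88874226e+02] [  145.10096081 -1124.43181562  -769.52241453] [1612.02376465 1231.51606631  135.85773087]
side [ 510.79144998 -759.81632144  709.49797829] [-368.39672695 -616.75163411 -774.44170775] [2624.77681136 2044.50595039  527.48716401]
{'clock': 0.1, 'qpos': array([-1.14032756e+00,  3.79371247e-01,  1.73470113e+00, -6.26493565e-06,
        1.02852861e+00, -3.32578587e-02]), 'qd': array([-0.00143472, -0.00118523, -0.00123012,  0.00031525, -0.00218261,
       -0.00016871]), 'effort': array([-2.52554846e-04, -7.65040898e+01, -4.35296059e+01,  6.51656720e-02,
        3.97707440e-02,  1.50955792e-06]), 'ee_pos': array([ 312.97766413, -625.75634565,  227.35379451]), 'ee_rot': array([-3.05656114e+00, -7.21688919e-01,  3.20666019e-04]), 'contact_force': array([ 0.94349907,  0.83623062, -0.35771532]), 'ft_torque': array([ 0.05620813, -0.07599738, -0.027495  ]), 'grip_force': 0.0, 'grip_width': 1.0027162665073954}
[[ 0.894  0.447 -0.   ]
 [ 0.447 -0.894  0.001]
 [ 0.    -0.001 -1.   ]]
{'fx': 308.7213437454587, 'fy': 308.7213437454587, 'cx': 275.93456237540806, 'cy': 212.46902454913126, 'distortion': array([0.01720471, 0.        , 0.        , 0.        , 0.        ]), 'T_tool_cam': array([[ 2.06571722e-04,  9.59161853e-01,  2.82857733e-01,
         7.94761899e+01],
       [ 9.99999651e-01,  3.09607214e-05, -8.35289140e-04,
        -1.12165075e+00],
       [-8.09934959e-04,  2.82857807e-01, -9.59161512e-01,
        -1.57562683e+02],
       [ 0.00000000e+00,  0.00000000e+00,  0.00000000e+00,
         1.00000000e+00]])}
```

View pics/top1.png

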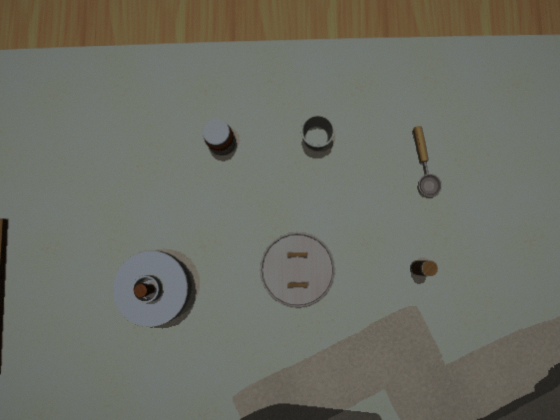

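View pics/side1.png

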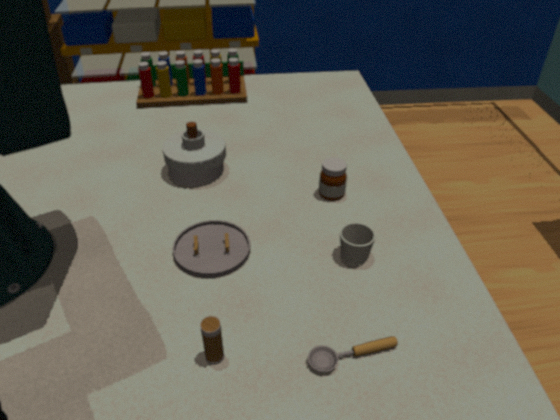

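Top view: the dish is at about (298,270), the tube is standing at (425,268) on the right, and the nested lids are at (147,288) on the left. The jar (220,137), tub (318,133) and spoon (425,160) are all on the far side. The side view agrees.

Run:
```python
from h import *
def circ(p):
    A=np.c_[p,np.ones(len(p))]; s=np.linalg.lstsq(A,(p**2).sum(1),rcond=None)[0]
    c=s[:2]/2; return c.round(1), np.sqrt(s[2]+c@c).round(1)
def get(X,c,r,z0,z1):
    P=X.reshape(-1,3); return P[(np.hypot(*(P[:,:2]-c).T)<r)&(P[:,2]>z0)&(P[:,2]<z1)]
for n in("top","side"):
    X=np.load(n+"1.npy"); 
    if n=="top":
        for nm,(u,v) in dict(dish=(298,282-12),lid=(120,290),knob=(140,290),tube=(430,267),jar=(217,130),tub=(318,133),scoop=(430,186)).items(): print(nm,X[v,u].round(1))
        cd=X[270,298,:2]; ct=X[267,430,:2]; cl=X[290,147,:2]
        table=X[330:340,250:350].reshape(-1,3); print("table z",np.nanmedian(table[:,2]))
    print(n)
    t=get(X,ct,45,84,96); print("tube top",len(t),t.mean(0).round(1),circ(t[:,:2]), (t[:,:2].max(0)+t[:,:2].min(0))/2)
    k=get(X,cl,60,127,138); print("knob top",len(k),k.mean(0).round(1),(k[:,:2].max(0)+k[:,:2].min(0))/2)
    pl=get(X,cl,110,69,79); print("plate",len(pl),pl.mean(0).round(1),(pl[:,:2].max(0)+pl[:,:2].min(0))/2,np.ptp(pl[:,:2],axis=0))
    s=get(X,cd,55,20,34); print("saddles",len(s),s.mean(0).round(1))
    if len(s)>4:
        _,lab,cc=cv2.kmeans(s[:,:2].astype(np.float32),2,None,(3,50,.1),5,0); print(cc,np.arctan2(*(cc[1]-cc[0])[::-1]))
    rim=get(X,cd,95,11,19); rim=rim[np.hypot(*(rim[:,:2]-cd).T)>60]; print("rim",len(rim),circ(rim[:,:2]),(rim[:,:2].max(0)+rim[:,:2].min(0))/2,np.ptp(rim[:,:2],axis=0))
```

```text
dish [465.8 -14.    6.6]
lid [431.1 349.7  73. ]
knob [434.3 288.1 133.1]
tube [ 469.5 -272.6   91.4]
jar [757.7 149.7  84.6]
tub [769.4 -64.6   5.7]
scoop [ 644.6 -307.7    5.8]
table z 0.41409504322496105
top
tube top 225 [ 468.3 -271.6   89.7] (array([ 468.2, -271.7]), np.float64(11.8)) [ 467.56580282 -272.01188493]
knob top 152 [434.2 287.5 132. ] [434.29280957 288.07781631]
plate 3982 [434.7 286.3  74.3] [435.10606492 287.7931614 ] [152.9698829  153.72900607]
saddles 104 [468.  -11.3  25.3]
[[437.34906  -11.437122]
 [501.07947  -11.092276]] 0.00541097
rim 443 (array([469.1, -10.9]), np.float64(77.6)) [468.77639467 -11.51507711] [158.14345822 158.7142171 ]
side
tube top 288 [ 467.5 -276.7   87.7] (array([ 467.5, -276.3]), np.float64(11.9)) [ 467.38618153 -275.27757288]
knob top 46 [434.8 282.6 129.3] [434.72356859 282.97861107]
plate 1307 [436.  269.7  72.4] [435.40968869 282.60596967] [153.15843146 152.27823537]
saddles 63 [465.5 -11.8  24.4]
[[501.18805   -10.4993925]
 [436.93884   -12.869725 ]] -3.1047168
rim 430 (array([468.8, -16.4]), np.float64(77.7)) [468.98993114 -16.14187382] [158.92862675 161.07668551]
```

Call:
{"name": "carry_out", "arguments": {
  "steps": "-1 0 0 -0.6 0 0 0; -1 0 0 -0.6 0 0 0; -1 0 0 0 0 0 0"
}}

```text
clock: 0.4
ee_pos: [313.9, -627.5, 292.1]
ee_rot: [3.052, 0.721, 0.002]
contact_force: [0.7, 0.3, 0.5]
grip_width: 1.004
grip_force: 0.0
```

Call:
{"name": "carry_out", "arguments": {
  "steps": "-1 0 0 0 0 1 0; -1 0 0 0 0 1 0; -1 0 0 0 0 1 0; -1 0 0 0 0 1 0; -1 0 0 0 0 0 0"
}}

```text
clock: 0.9
ee_pos: [311.1, -626.2, 285.5]
ee_rot: [-2.823, -0.661, -0.814]
contact_force: [-0.1, 0.5, -0.8]
grip_width: 1.001
grip_force: 0.0
```

Run:
```python
from h import *
o=get_obs(); q=o["qpos"]; M=R.from_rotvec(o["ee_rot"]).as_matrix()
print(o["clock"],q.round(4).tolist(),o["ee_pos"].round(1)); print(M.round(3))
Rz=lambda a:R.from_euler("z",a); Ry=lambda a:R.from_euler("y",a)
for s in(1,-1):
  for s6 in (1,-1):
    B=Rz(q[0])*Ry(q[1]+q[2])*Rz(s*q[3])*Ry(q[4])*Rz(s6*q[5]); print(s,s6,(B.inv()*R.from_matrix(M)).as_euler("zyx").round(3))
```

```text
0.9 [-1.334, 0.3798, 1.6964, 0.5761, 1.2623, -0.4577] [ 311.1 -626.2  285.5]
[[ 0.759  0.445  0.476]
 [ 0.375 -0.896  0.24 ]
 [ 0.533 -0.003 -0.846]]
1 1 [ 1.571  0.    -0.   ]
1 -1 [ 0.655  0.    -0.   ]
-1 1 [ 1.647 -0.569 -0.992]
-1 -1 [ 1.184  0.233 -1.077]
```

```bash
cat >> h.py <<'E'
def ori(yaw,tilt):
    "tool: heading yaw, tilt = angle of tool z from straight down towards heading (deg); tool x up/forward"
    return R.from_euler("z",yaw,degrees=True)*R.from_matrix(np.array([[1,0,0],[0,-1,0],[0,0,-1.]]))*R.from_euler("y",tilt,degrees=True)
def plan(pos,rot,n,o=None,p0=None,r0=None,g=-1):
    o=o or get_obs(); p0=np.array(o["ee_pos"]) if p0 is None else np.array(p0); r0=r0 or R.from_rotvec(o["ee_rot"])
    w=(r0.inv()*rot).as_rotvec(degrees=True)/n; d=(np.array(pos)-p0)/n; out=[]; r=r0
    for i in range(n):
        s=r.inv().apply(d)/50; out.append(" ".join(f"{v:.2f}" for v in [g,*s,*(w/8)])); r=r*R.from_rotvec(w,degrees=True)
    print("max shift",np.linalg.norm(d),"turn",np.linalg.norm(w)); print("; ".join(out))
E
python3 - <<'E'
from h import *
h=np.array([np.cos(np.pi/3),np.sin(np.pi/3),0])
plan(np.array([468,-273,130])-h*200,ori(60,70),10)
E
```

```text
max shift 24.453685155562074 turn 5.011074032723569
-1.00 0.06 -0.27 0.40 0.33 0.46 -0.27; -1.00 0.04 -0.25 0.42 0.33 0.46 -0.27; -1.00 0.02 -0.23 0.43 0.33 0.46 -0.27; -1.00 0.00 -0.21 0.44 0.33 0.46 -0.27; -1.00 -0.02 -0.19 0.45 0.33 0.46 -0.27; -1.00 -0.04 -0.17 0.46 0.33 0.46 -0.27; -1.00 -0.07 -0.15 0.46 0.33 0.46 -0.27; -1.00 -0.09 -0.13 0.46 0.33 0.46 -0.27; -1.00 -0.11 -0.11 0.46 0.33 0.46 -0.27; -1.00 -0.14 -0.10 0.46 0.33 0.46 -0.27
```

Call:
{"name": "carry_out", "arguments": {
  "steps": "-1.00 0.06 -0.27 0.40 0.33 0.46 -0.27; -1.00 0.04 -0.25 0.42 0.33 0.46 -0.27; -1.00 0.02 -0.23 0.43 0.33 0.46 -0.27; -1.00 0.00 -0.21 0.44 0.33 0.46 -0.27; -1.00 -0.02 -0.19 0.45 0.33 0.46 -0.27; -1.00 -0.04 -0.17 0.46 0.33 0.46 -0.27; -1.00 -0.07 -0.15 0.46 0.33 0.46 -0.27; -1.00 -0.09 -0.13 0.46 0.33 0.46 -0.27; -1.00 -0.11 -0.11 0.46 0.33 0.46 -0.27; -1.00 -0.14 -0.10 0.46 0.33 0.46 -0.27; -1 0 0 0 0 0 0; -1 0 0 0 0 0 0"
}}

```text
clock: 2.1
ee_pos: [369.6, -446.4, 131.9]
ee_rot: [-1.899, -1.098, -1.322]
contact_force: [0.1, -0.5, 0.8]
grip_width: 0.997
grip_force: 0.0
```

Run:
```python
from h import *
o=get_obs(); print(o["qpos"].round(4).tolist(),o["ee_pos"].round(1)); print(R.from_rotvec(o["ee_rot"]).as_matrix().round(3))
from scipy.optimize import least_squares
D=[([-1.14032756e+00,3.79371247e-01,1.73470113,0,1.02852861,-3.32578587e-02],[312.98,-625.76,227.35]),([-1.334,0.3798,1.6964,0.5761,1.2623,-0.4577],[311.1,-626.2,285.5]),(o["qpos"],o["ee_pos"])]
def fk(q,k):
    a,d1,L2,e,L3,d6=k; z=lambda t:R.from_euler("z",t); y=lambda t:R.from_euler("y",t)
    r=z(q[0]); p=r.apply([a,0,d1])+(r*y(q[1])).apply([0,0,L2]); r=r*y(q[1]+q[2]); p=p+r.apply([e,0,L3])
    return p+(r*z(q[3])*y(q[4])).apply([0,0,d6])
s=least_squares(lambda k:np.concatenate([fk(q,k)-p for q,p in D]),[0,300,500,0,500,250]); print(s.x.round(1),s.fun.round(2))
X=cloud("wrist"); save(X[0],"w1.png"); P=X[1].reshape(-1,3)
t=P[(np.hypot(P[:,0]-468,P[:,1]+273)<35)&(P[:,2]>12)]; top=t[t[:,2]>85]; si=t[(t[:,2]<80)]
print(len(top),top.mean(0),(top.max(0)+top.min(0))/2,np.ptp(top,axis=0),t[:,2].max())
def cyl(p): return least_squares(lambda c:np.hypot(p[:,0]-c[0],p[:,1]-c[1])-16,[468,-273],loss="soft_l1")
c=cyl(si); print(len(si),c.x,np.abs(c.fun).mean())
```

```text
[-1.238, 0.7335, 1.7614, 0.79, 1.6651, -1.0965] [ 369.6 -446.4  131.9]
[[ 0.173  0.867  0.467]
 [ 0.301 -0.498  0.813]
 [ 0.938 -0.    -0.347]]
[-55.  265.2 811.  195.2 647.5 291.5] [-21.52  -8.98  -2.14  -3.92  -1.68   1.97   2.6    0.78   0.18]
408 [ 464.37528847 -276.86437828   89.86989336] [ 466.32575895 -273.81642062   88.46839819] [32.39028122 32.80216925  6.91163754] 91.9242169633892
1133 [ 466.71212232 -272.65240218] 0.419484348599798
```

View pics/w1.png

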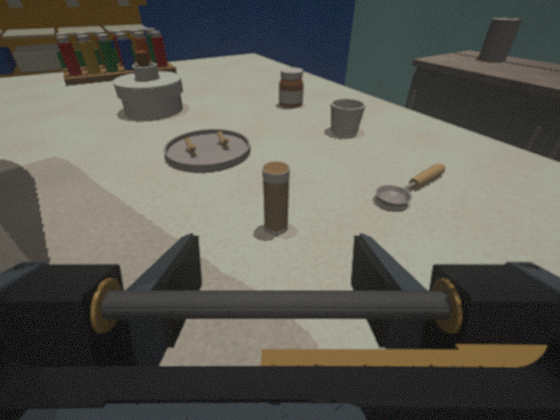

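Run:
```python
from h import *
r=ori(60,76); hz=r.apply([0,0,1]); g=np.array([467.5,-272.5,50])+5*hz
h=np.array([.5,.866,0]); a=g-h*110
plan(a,r,5); print(a)
plan(g,r,4,p0=a,r0=r)
```

```text
max shift 25.383888992025856 turn 1.2690472987574197
-1.00 -0.18 -0.01 0.47 -0.00 0.16 0.00; -1.00 -0.19 -0.01 0.47 -0.00 0.16 0.00; -1.00 -0.20 -0.01 0.47 -0.00 0.16 0.00; -1.00 -0.21 -0.01 0.46 -0.00 0.16 0.00; -1.00 -0.22 -0.01 0.46 -0.00 0.16 0.00
[ 414.92573932 -363.55849626   48.79039052]
max shift 27.49939499334485 turn 0.0
-1.00 0.13 0.00 0.53 0.00 0.00 0.00; -1.00 0.13 0.00 0.53 0.00 0.00 0.00; -1.00 0.13 0.00 0.53 0.00 0.00 0.00; -1.00 0.13 0.00 0.53 0.00 0.00 0.00
```

Call:
{"name": "carry_out", "arguments": {
  "steps": "-1.00 -0.18 -0.01 0.47 -0.00 0.16 0.00; -1.00 -0.19 -0.01 0.47 -0.00 0.16 0.00; -1.00 -0.20 -0.01 0.47 -0.00 0.16 0.00; -1.00 -0.21 -0.01 0.46 -0.00 0.16 0.00; -1.00 -0.22 -0.01 0.46 -0.00 0.16 0.00; -1 0 0 0 0 0 0; -1 0 0 0 0 0 0"
}}

```text
clock: 2.85
ee_pos: [415.4, -361.3, 48.6]
ee_rot: [-1.798, -1.042, -1.413]
contact_force: [0.9, 0.9, 1.0]
grip_width: 1.003
grip_force: 0.0
```

Run:
```python
from h import *
from scipy.optimize import least_squares
o=get_obs(); print(o["qpos"].round(3),o["ee_pos"].round(1),o["contact_force"])
im,X=cloud("wrist"); P=X.reshape(-1,3)
t=P[(np.hypot(P[:,0]-467,P[:,1]+273)<30)&(P[:,2]>12)&(P[:,2]<80)]
c=least_squares(lambda c:np.hypot(t[:,0]-c[0],t[:,1]-c[1])-16,[467,-273],loss="soft_l1"); print(len(t),c.x)
r=ori(60,76); g=np.array([*c.x,50])+5*r.apply([0,0,1]); plan(g,r,5)
```

```text
[-1.138  0.874  1.822  0.916  1.599 -1.212] [ 415.4 -361.3   48.6] [0.85298605 0.87414912 0.96861696]
2697 [ 466.82719787 -272.77534147]
max shift 21.60070244135884 turn 0.06136528626261756
-1.00 0.10 0.00 0.42 -0.00 -0.01 0.00; -1.00 0.10 -0.00 0.42 -0.00 -0.01 0.00; -1.00 0.10 -0.00 0.42 -0.00 -0.01 0.00; -1.00 0.10 -0.00 0.42 -0.00 -0.01 0.00; -1.00 0.10 -0.00 0.42 -0.00 -0.01 0.00
```

Call:
{"name": "carry_out", "arguments": {
  "steps": "-1.00 0.10 0.00 0.42 0 0 0.00; -1.00 0.10 0 0.42 0 0 0.00; -1.00 0.10 0 0.42 0 0 0.00; -1.00 0.10 0 0.42 0 0 0.00; -1.00 0.10 0 0.42 0 0 0.00; -1 0 0 0 0 0 0; 1 0 0 0 0 0 0; 1 0 0 0 0 0 0; 1 0 0 0 0 0 0; 1 0 0 0 0 0 0; 1 0 0 0 0 0 0; 1 0 0 0 0 0 0"
}}

```text
clock: 4.1
ee_pos: [469.0, -268.8, 48.6]
ee_rot: [-1.799, -1.042, -1.414]
contact_force: [0.7, 0.1, 0.0]
grip_width: 0.506
grip_force: 0.0
```

Run:
```python
from h import *
o=get_obs(); p=o["ee_pos"]
r=R.from_rotvec(o["ee_rot"])
# lift 60 then carry to above dish while rotating to yaw 2deg, tilt -14
plan(p+[0,0,80],r,3,g=1)
r2=ori(1,-14); plan([468.5,-100,200],r2,12,p0=p+[0,0,80],r0=r,g=1)
```

```text
max shift 26.666666666666668 turn 0.0
1.00 0.52 0.00 -0.13 0.00 0.00 0.00; 1.00 0.52 0.00 -0.13 0.00 0.00 0.00; 1.00 0.52 0.00 -0.13 0.00 0.00 0.00
max shift 15.271345915039262 turn 8.693418636626017
1.00 0.17 -0.14 0.21 -0.35 -0.85 0.58; 1.00 0.18 -0.16 0.18 -0.35 -0.85 0.58; 1.00 0.19 -0.19 0.15 -0.35 -0.85 0.58; 1.00 0.19 -0.21 0.12 -0.35 -0.85 0.58; 1.00 0.18 -0.23 0.08 -0.35 -0.85 0.58; 1.00 0.17 -0.25 0.05 -0.35 -0.85 0.58; 1.00 0.15 -0.26 0.02 -0.35 -0.85 0.58; 1.00 0.13 -0.27 -0.01 -0.35 -0.85 0.58; 1.00 0.11 -0.28 -0.04 -0.35 -0.85 0.58; 1.00 0.08 -0.29 -0.06 -0.35 -0.85 0.58; 1.00 0.05 -0.29 -0.09 -0.35 -0.85 0.58; 1.00 0.01 -0.29 -0.10 -0.35 -0.85 0.58
```

Call:
{"name": "carry_out", "arguments": {
  "steps": "1 0 0 0 0 0 0; 1 0 0 0 0 0 0; 1 0 0 0 0 0 0; 1 0 0 0 0 0 0; 1 0 0 0 0 0 0;1 0 0 0 0 0 0"
}}

```text
clock: 4.7
ee_pos: [469.1, -268.6, 48.7]
ee_rot: [-1.799, -1.043, -1.414]
contact_force: [0.6, 0.1, 1.0]
grip_width: 0.344
grip_force: 29.9
```

Call:
{"name": "carry_out", "arguments": {
  "steps": "1.00 0.52 0.00 -0.13 0.00 0.00 0.00; 1.00 0.52 0.00 -0.13 0.00 0.00 0.00; 1.00 0.52 0.00 -0.13 0.00 0.00 0.00; 1 0 0 0 0 0 0; 1 0 0 0 0 0 0"
}}

```text
clock: 5.2
ee_pos: [468.7, -268.9, 129.0]
ee_rot: [-1.8, -1.044, -1.414]
contact_force: [0.6, 0.1, -2.0]
grip_width: 0.344
grip_force: 29.9
```

Run:
```python
from h import *
o=get_obs(); print(o["ee_pos"])
plan([468.5,-80,200],ori(0.5,-14),16,g=1)
```

```text
[ 468.67500839 -268.85613002  129.02712147]
max shift 12.609492016361235 turn 6.533665540880566
1.00 0.14 -0.12 0.18 -0.26 -0.64 0.44; 1.00 0.14 -0.13 0.16 -0.26 -0.64 0.44; 1.00 0.15 -0.15 0.14 -0.26 -0.64 0.44; 1.00 0.15 -0.16 0.12 -0.26 -0.64 0.44; 1.00 0.15 -0.17 0.10 -0.26 -0.64 0.44; 1.00 0.15 -0.19 0.08 -0.26 -0.64 0.44; 1.00 0.14 -0.20 0.06 -0.26 -0.64 0.44; 1.00 0.13 -0.21 0.04 -0.26 -0.64 0.44; 1.00 0.12 -0.22 0.03 -0.26 -0.64 0.44; 1.00 0.11 -0.23 0.01 -0.26 -0.64 0.44; 1.00 0.10 -0.23 -0.01 -0.26 -0.64 0.44; 1.00 0.08 -0.24 -0.03 -0.26 -0.64 0.44; 1.00 0.06 -0.24 -0.04 -0.26 -0.64 0.44; 1.00 0.04 -0.24 -0.06 -0.26 -0.64 0.44; 1.00 0.02 -0.24 -0.07 -0.26 -0.64 0.44; 1.00 0.00 -0.24 -0.08 -0.26 -0.64 0.44
```

Call:
{"name": "carry_out", "arguments": {
  "steps": "1.00 0.14 -0.12 0.18 -0.26 -0.64 0.44; 1.00 0.14 -0.13 0.16 -0.26 -0.64 0.44; 1.00 0.15 -0.15 0.14 -0.26 -0.64 0.44; 1.00 0.15 -0.16 0.12 -0.26 -0.64 0.44; 1.00 0.15 -0.17 0.10 -0.26 -0.64 0.44; 1.00 0.15 -0.19 0.08 -0.26 -0.64 0.44; 1.00 0.14 -0.20 0.06 -0.26 -0.64 0.44; 1.00 0.13 -0.21 0.04 -0.26 -0.64 0.44; 1.00 0.12 -0.22 0.03 -0.26 -0.64 0.44; 1.00 0.11 -0.23 0.01 -0.26 -0.64 0.44; 1.00 0.10 -0.23 -0.01 -0.26 -0.64 0.44; 1.00 0.08 -0.24 -0.03 -0.26 -0.64 0.44"
}}

```text
clock: 6.4
ee_pos: [467.0, -127.2, 182.0]
ee_rot: [-2.94, -0.353, -0.151]
contact_force: [-0.8, -0.6, -1.6]
grip_width: 0.35
grip_force: 29.9
```

Call:
{"name": "carry_out", "arguments": {
  "steps": "1.00 0.06 -0.24 -0.04 -0.26 -0.64 0.44; 1.00 0.04 -0.24 -0.06 -0.26 -0.64 0.44; 1.00 0.02 -0.24 -0.07 -0.26 -0.64 0.44; 1.00 0.00 -0.24 -0.08 -0.26 -0.64 0.44; 1 0 0 0 0 0 0; 1 0 0 0 0 0 0"
}}

```text
clock: 7.0
ee_pos: [466.4, -80.5, 199.6]
ee_rot: [-3.112, -0.03, 0.396]
contact_force: [-0.5, -1.0, -1.1]
grip_width: 0.345
grip_force: 29.9
```

Run:
```python
from h import *
o=get_obs(); print(o["qpos"].round(3)); r=R.from_rotvec(o["ee_rot"]); print(r.as_matrix().round(3), o["ee_pos"])
im,X=cloud("wrist"); save(im,"w2.png"); np.save("w2.npy",X)
im,X=cloud("side"); np.save("s2.npy",X)
P=X.reshape(-1,3); L=r.inv().apply(P-o["ee_pos"])  # tool coords
m=(np.abs(L[:,0])<60)&(np.abs(L[:,1])<20)&(np.abs(L[:,2]+5)<20)
print(m.sum(),L[m].min(0),L[m].max(0),P[m].min(0),P[m].max(0))
```

```text
[-0.195  0.173  2.084 -0.052  1.134  1.384]
[[ 0.968  0.019 -0.25 ]
 [ 0.02  -1.     0.002]
 [-0.25  -0.006 -0.968]] [466.39663323 -80.49199097 199.57619099]
388 [-51.89964344  -5.48613529 -14.19151676] [40.05681673 19.42439989 14.33207392] [ 416.87536083 -100.68286668  191.43753966] [506.92044385 -75.65743393 221.37972016]
```

View pics/w2.png

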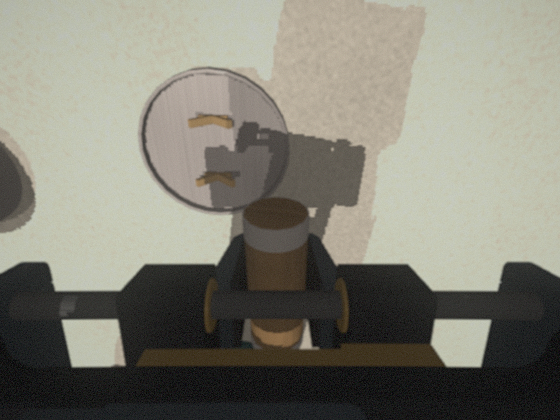

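Wrist view: the tube is held horizontally at (276,270). The dish is ahead of it and to the left at (214,140), with its saddles at (211,121) and (216,180).

Run:
```python
from h import *
from scipy.optimize import least_squares
o=get_obs(); r=R.from_rotvec(o["ee_rot"]); p=o["ee_pos"]
def axis(P,nm):
    def f(k): # line point (y,z) at x=462, direction (1,a,b); radius 16
        d=np.array([1,k[2],k[3]]); d/=np.linalg.norm(d); v=P-[462,k[0],k[1]]; return np.linalg.norm(np.cross(v,d),axis=1)-16
    s=least_squares(f,[p[1],p[2]+5,0,0],loss="soft_l1"); print(nm,len(P),s.x.round(3),np.abs(s.fun).mean().round(2), "x-range",P[:,0].min().round(1),P[:,0].max().round(1))
for n in("s2","w2"):
    X=np.load(n+".npy"); P=X.reshape(-1,3); c=np.array([462,p[1],p[2]+5])
    m=(np.abs(P[:,0]-c[0])<47)&(np.hypot(P[:,1]-c[1],P[:,2]-c[2])<20)
    m&=(np.abs(P[:,0]-467)>22)  # away from fingers
    axis(P[m],n)
    for cd in [np.array([469,-12])]:
        D=np.hypot(*(P[:,:2]-cd).T); rim=P[(D>70)&(D<90)&(P[:,2]>11)&(P[:,2]<19)]
        s=least_squares(lambda k:np.hypot(rim[:,0]-k[0],rim[:,1]-k[1])-78,cd,loss="soft_l1"); print("rim",len(rim),s.x)
        sd=P[(D<55)&(P[:,2]>20)&(P[:,2]<34)]
        if len(sd)>10:
            _,lab,cc=cv2.kmeans(sd[:,:2].astype(np.float32),2,None,(3,50,.1),5,0); print("saddles",len(sd),cc.round(1).tolist(),[np.ptp(sd[lab[:,0]==i,1]) for i in(0,1)],[(sd[lab[:,0]==i,1].max()+sd[lab[:,0]==i,1].min())/2 for i in(0,1)], sd[:,2].max())
```

```text
s2 342 [-8.17510e+01  2.02731e+02  2.30000e-02 -1.40000e-02] 0.87 x-range 416.9 506.9
rim 434 [468.70835548 -16.21996579]
saddles 59 [[437.0, -14.0], [501.20001220703125, -10.699999809265137]] [np.float64(42.89602431174956), np.float64(41.95807592249389)] [np.float64(-16.248502449053433), np.float64(-15.683600705041613)] 28.510795881726835
w2 5054 [-7.99390e+01  2.04804e+02  2.70000e-02 -9.00000e-03] 2.07 x-range 417.1 508.0
rim 2119 [468.65161291 -13.53531717]
saddles 472 [[500.3999938964844, -12.300000190734863], [436.8999938964844, -11.899999618530273]] [np.float64(43.08876633123744), np.float64(42.708814588836624)] [np.float64(-12.83593255672266), np.float64(-12.74675902741787)] 31.18552798276744
```

Run:
```python
from h import *
o=get_obs(); r=R.from_rotvec(o["ee_rot"]); p=o["ee_pos"]
plan(p+[6.4,67.2,-120],R.from_euler("z",-1,degrees=True)*r,6,g=1)
```

```text
max shift 22.94728257937697 turn 0.16666666666666666
1.00 0.12 -0.22 0.38 0.01 0.00 0.02; 1.00 0.12 -0.22 0.38 0.01 0.00 0.02; 1.00 0.12 -0.22 0.38 0.01 0.00 0.02; 1.00 0.12 -0.22 0.38 0.01 0.00 0.02; 1.00 0.12 -0.22 0.38 0.01 0.00 0.02; 1.00 0.12 -0.22 0.38 0.01 0.00 0.02
```

Call:
{"name": "carry_out", "arguments": {
  "steps": "1.00 0.12 -0.22 0.38 0.01 0.00 0.02; 1.00 0.12 -0.22 0.38 0.01 0.00 0.02; 1.00 0.12 -0.22 0.38 0.01 0.00 0.02; 1.00 0.12 -0.22 0.38 0.01 0.00 0.02; 1.00 0.12 -0.22 0.38 0.01 0.00 0.02; 1.00 0.12 -0.22 0.38 0.01 0.00 0.02; 1 0 0 0 0 0 0; 1 0 0 0 0 0 0"
}}

```text
clock: 7.9
ee_pos: [472.2, -14.7, 82.1]
ee_rot: [-3.107, 0.001, 0.394]
contact_force: [0.5, -0.5, -0.4]
grip_width: 0.343
grip_force: 29.9
```

Run:
```python
from h import *
from scipy.optimize import least_squares
o=get_obs(); r=R.from_rotvec(o["ee_rot"]); p=o["ee_pos"]; print(p,o["contact_force"])
for n in("wrist","side","top"):
    im,X=cloud(n); P=X.reshape(-1,3)
    if n=="wrist": save(im,"w3.png")
    c=np.array([468.8,p[1],p[2]+5])
    m=(np.abs(P[:,0]-c[0])<50)&(np.hypot(P[:,1]-c[1],P[:,2]-c[2])<20)
    a=P[m]; a=a[np.abs(a[:,0]-474)>22]
    if len(a)>30:
        def f(k):
            d=np.array([1,k[2],k[3]]); d/=np.linalg.norm(d); return np.linalg.norm(np.cross(a-[468.8,k[0],k[1]],d),axis=1)-16
        s=least_squares(f,[c[1],c[2],0,0],loss="soft_l1"); print(n,"tube",len(a),s.x.round(3),a[:,0].min(),a[:,0].max())
    cd=np.array([469,-13]); D=np.hypot(*(P[:,:2]-cd).T); rim=P[(D>70)&(D<90)&(P[:,2]>11)&(P[:,2]<19)]
    s=least_squares(lambda k:np.hypot(rim[:,0]-k[0],rim[:,1]-k[1])-78,cd,loss="soft_l1"); print("rim",len(rim),s.x)
```

```text
[472.19311    -14.65247664  82.05781567] [ 0.46342349 -0.49873051 -0.42317705]
wrist tube 4998 [-1.4026e+01  8.7286e+01  7.0000e-03 -8.0000e-03] 422.47689362227976 513.6195044421981
rim 3401 [468.25907875 -13.13807569]
side tube 229 [-1.5737e+01  8.5279e+01  6.0000e-03 -1.2000e-02] 423.84651484879544 511.82311768948824
rim 332 [468.80557717 -16.23005485]
rim 0 [469. -13.]
```

View pics/w3.png

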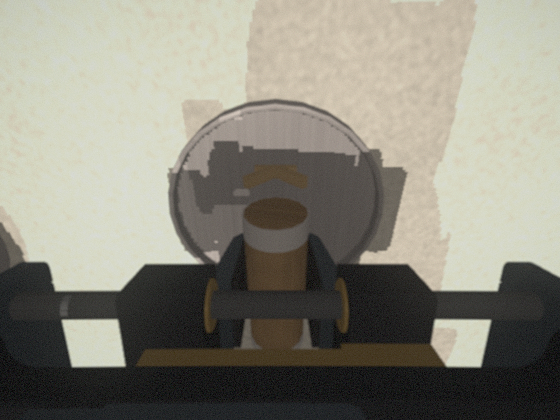

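The tube sits directly over the cradle, with the far saddle at (275,178) and the tube at (276,215). Next I lower it.

Call:
{"name": "carry_out", "arguments": {
  "steps": "1 0.06 0 0.24 0 0 0; 1 0.06 0 0.24 0 0 0; 1 0.05 0 0.19 0 0 0; 1 0.05 0 0.17 0 0 0; 1 0.03 0 0.12 0 0 0; 1 0 0 0 0 0 0; 1 0 0 0 0 0 0"
}}

```text
clock: 8.75
ee_pos: [472.7, -13.6, 32.2]
ee_rot: [-3.108, 0.001, 0.394]
contact_force: [0.6, 0.1, -0.7]
grip_width: 0.345
grip_force: 29.9
```

Call:
{"name": "carry_out", "arguments": {
  "steps": "1 0.01 0 0.03 0 0 0; 1 0.005 0 0.02 0 0 0; 1 0 0 0 0 0 0; 1 0 0 0 0 0 0"
}}

```text
clock: 9.15
ee_pos: [472.8, -13.6, 29.8]
ee_rot: [-3.108, 0.002, 0.394]
contact_force: [0.2, 0.9, -0.5]
grip_width: 0.345
grip_force: 29.9
```

Call:
{"name": "carry_out", "arguments": {
  "steps": "1 0.005 0 0.02 0 0 0; 1 0.005 0 0.02 0 0 0; 1 0 0 0 0 0 0; 1 0 0 0 0 0 0"
}}

```text
clock: 9.55
ee_pos: [473.0, -13.5, 28.7]
ee_rot: [-3.108, 0.002, 0.394]
contact_force: [-4.8, 1.1, 25.7]
grip_width: 0.348
grip_force: 30.0
```

Call:
{"name": "carry_out", "arguments": {
  "steps": "1 -0.003 0 -0.012 0 0 0; 1 0 0 0 0 0 0; -1 0 0 0 0 0 0; -1 0 0 0 0 0 0; -1 0 0 0 0 0 0; -1 0 0 0 0 0 0; -1 0 0 0 0 0 0; -1 0 0 0 0 0 0; -1 0 0 0 0 0 0; -1 0 0 0 0 0 0; -1 0 0 0 0 0 0; -1 0 0 0 0 0 0"
}}

```text
clock: 10.75
ee_pos: [472.7, -13.6, 28.2]
ee_rot: [-3.108, 0.002, 0.394]
contact_force: [-0.3, -0.1, 0.5]
grip_width: 0.999
grip_force: 0.0
```

Call:
{"name": "carry_out", "arguments": {
  "steps": "-1 -0.13 0 -0.48 0 0 0; -1 -0.13 0 -0.48 0 0 0; -1 -0.25 0 -0.95 0 0 0; -1 -0.25 0 -0.95 0 0 0; -1 -0.25 0 -0.95 0 0 0; -1 0 0 0 0 0 0; -1 0 0 0 0 0 0"
}}

```text
clock: 11.45
ee_pos: [471.8, -15.3, 226.3]
ee_rot: [-3.108, 0.002, 0.39]
contact_force: [-0.1, -0.0, -0.6]
grip_width: 0.999
grip_force: 0.0
```

Run:
```python
from h import *
from scipy.optimize import least_squares
o=get_obs(); p=o["ee_pos"]; print(p,o["qpos"].round(2))
for n in("wrist","side","top"):
    im,X=cloud(n); P=X.reshape(-1,3); save(im,n+"4.png")
    cd=np.array([468.8,-13]); D=np.hypot(*(P[:,:2]-cd).T); rim=P[(D>70)&(D<90)&(P[:,2]>11)&(P[:,2]<19)]
    if len(rim)>50: s=least_squares(lambda k:np.hypot(rim[:,0]-k[0],rim[:,1]-k[1])-78,cd,loss="soft_l1"); print(n,"rim",len(rim),s.x)
    a=P[(D<60)&(P[:,2]>36)&(P[:,2]<60)]
    if len(a)>30:
        def f(k):
            d=np.array([1,k[2],k[3]]); d/=np.linalg.norm(d); return np.linalg.norm(np.cross(a-[468.8,k[0],k[1]],d),axis=1)-16
        s=least_squares(f,[-13,34,0,0],loss="soft_l1"); print(n,"tube",len(a),s.x.round(3),a[:,0].min(),a[:,0].max())
    L=np.array([435,286]); DL=np.hypot(*(P[:,:2]-L).T); k=P[(DL<30)&(P[:,2]>125)&(P[:,2]<138)]; 
    if len(k)>10: print("knob",len(k),(k.min(0)+k.max(0))/2)
```

```text
[471.76156411 -15.32266215 226.28136532] [-0.08  0.13  2.07 -0.01  1.19  1.5 ]
wrist rim 1858 [468.78773938 -12.98430464]
wrist tube 2388 [-1.2644e+01  3.4443e+01  1.0000e-03  1.0000e-03] 423.56196221473374 513.6203419287369
side rim 432 [468.67153881 -16.31052971]
side tube 517 [-1.5223e+01  3.1832e+01 -2.0000e-03  1.0000e-03] 423.89367127284606 513.9407307502242
knob 19 [427.57024507 283.60350639 128.78060044]
knob 157 [434.98320689 287.96235835 131.39228379]
```

Run:
```python
from h import *
plan([410,286,260],ori(0,0),9)
```

```text
max shift 34.3733945614289 turn 1.6195450198390096
-1.00 -0.15 -0.67 -0.04 -0.01 0.20 -0.00; -1.00 -0.15 -0.67 -0.04 -0.01 0.20 -0.00; -1.00 -0.15 -0.67 -0.05 -0.01 0.20 -0.00; -1.00 -0.15 -0.67 -0.05 -0.01 0.20 -0.00; -1.00 -0.14 -0.67 -0.06 -0.01 0.20 -0.00; -1.00 -0.14 -0.67 -0.06 -0.01 0.20 -0.00; -1.00 -0.14 -0.67 -0.07 -0.01 0.20 -0.00; -1.00 -0.14 -0.67 -0.07 -0.01 0.20 -0.00; -1.00 -0.14 -0.67 -0.08 -0.01 0.20 -0.00
```

Call:
{"name": "carry_out", "arguments": {
  "steps": "-1.00 -0.15 -0.67 -0.04 -0.01 0.20 -0.00; -1.00 -0.15 -0.67 -0.04 -0.01 0.20 -0.00; -1.00 -0.15 -0.67 -0.05 -0.01 0.20 -0.00; -1.00 -0.15 -0.67 -0.05 -0.01 0.20 -0.00; -1.00 -0.14 -0.67 -0.06 -0.01 0.20 -0.00; -1.00 -0.14 -0.67 -0.06 -0.01 0.20 -0.00; -1.00 -0.14 -0.67 -0.07 -0.01 0.20 -0.00; -1.00 -0.14 -0.67 -0.07 -0.01 0.20 -0.00; -1.00 -0.14 -0.67 -0.08 -0.01 0.20 -0.00; -1 0 0 0 0 0 0; -1 0 0 0 0 0 0"
}}

```text
clock: 12.7
ee_pos: [410.0, 286.3, 260.0]
ee_rot: [3.137, 0.002, -0.004]
contact_force: [-0.3, -0.3, -0.1]
grip_width: 1.004
grip_force: 0.0
```

Run:
```python
from h import *
from scipy.optimize import least_squares
o=get_obs(); print(o["ee_pos"],o["qpos"].round(2)); r=R.from_rotvec(o["ee_rot"]); print(r.as_matrix().round(3))
im,X=cloud("wrist"); P=X.reshape(-1,3); save(im,"w5.png"); L=np.array([435,286]); D=np.hypot(*(P[:,:2]-L).T)
k=P[(D<25)&(P[:,2]>127)&(P[:,2]<138)]; print("knob",len(k),k.mean(0),(k.min(0)+k.max(0))/2,np.ptp(k,axis=0))
pl=P[(D<90)&(P[:,2]>70)&(P[:,2]<79)]; print("plate",len(pl),(pl.min(0)+pl.max(0))/2,np.ptp(pl,axis=0),pl[:,2].mean())
plan([435,286.5,180],ori(0,0),5)
```

```text
[409.96204147 286.27575241 259.98904425] [ 0.56  0.02  2.11 -0.    1.02  2.14]
[[ 1.     0.001 -0.003]
 [ 0.001 -1.    -0.005]
 [-0.003  0.005 -1.   ]]
knob 582 [434.67826943 287.94913065 132.52765827] [434.31440153 287.92688586 131.15656126] [25.15595509 24.48081358  7.78709923]
plate 13141 [435.0089289  287.35638139  74.47023931] [151.77970695 153.86667468   8.9371405 ] 74.59658981562762
max shift 16.765617061466667 turn 0.06381952218548362
-1.00 0.10 -0.00 0.32 0.01 0.00 0.00; -1.00 0.10 -0.00 0.32 0.01 0.00 0.00; -1.00 0.10 -0.00 0.32 0.01 0.00 0.00; -1.00 0.10 -0.00 0.32 0.01 0.00 0.00; -1.00 0.10 -0.00 0.32 0.01 0.00 0.00
```

View pics/w5.png

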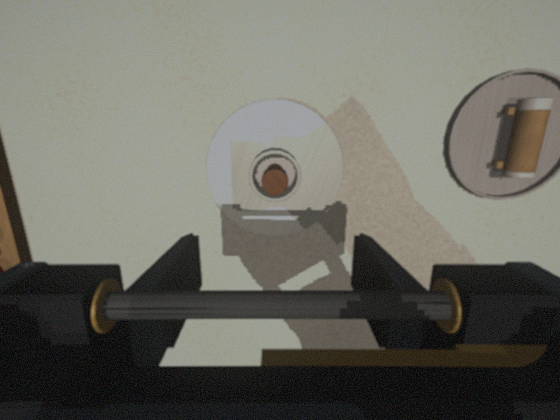

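Wrist view: the tube is in its cradle at (528,137), the knob is at (274,180), and the lids are nested and level. Next I lower onto the knob.

Call:
{"name": "carry_out", "arguments": {
  "steps": "-1 0.08 0 0.46 0 0 0; -1 0.08 0 0.46 0 0 0; -1 0.08 -0.02 0.46 0 0 0; -1 0.08 0 0.46 0 0 0; -1 0.08 0 0.46 0 0 0; -1 0.09 0 0.46 0 0 0; -1 0 0 0 0 0 0; -1 0 0 0 0 0 0"
}}

```text
clock: 13.55
ee_pos: [435.1, 285.8, 123.1]
ee_rot: [3.137, -0.003, -0.003]
contact_force: [0.4, -0.5, -0.1]
grip_width: 0.998
grip_force: 0.0
```

Call:
{"name": "carry_out", "arguments": {
  "steps": "1 0 0 0 0 0 0; 1 0 0 0 0 0 0; 1 0 0 0 0 0 0; 1 0 0 0 0 0 0; 1 0 0 0 0 0 0; 1 0 0 0 0 0 0; 1 0 0 0 0 0 0; 1 0 0 0 0 0 0; 1 0 0 0 0 0 0; 1 0 0 0 0 0 0; 1 0 0 0 0 0 0; 1 0 0 0 0 0 0"
}}

```text
clock: 14.75
ee_pos: [435.0, 286.6, 123.1]
ee_rot: [3.138, -0.001, -0.002]
contact_force: [1.0, 1.0, -2.9]
grip_width: 0.276
grip_force: 30.0
```

Call:
{"name": "carry_out", "arguments": {
  "steps": "1 0 0 -0.1 0 0 0; 1 0 0 -0.2 0 0 0; 1 0 0 -0.3 0 0 0; 1 0 0 -0.4 0 0 0; 1 0 0 -0.5 0 0 0; 1 0 0 -0.4 0 0 0; 1 0 0 -0.3 0 0 0; 1 0 0 -0.2 0 0 0; 1 0 0 0 0 0 0; 1 0 0 0 0 0 0; 1 0 0 0 0 0 0; 1 0 0 0 0 0 0"
}}

```text
clock: 15.95
ee_pos: [434.8, 286.9, 242.3]
ee_rot: [3.137, -0.001, -0.003]
contact_force: [-0.5, 0.6, -3.5]
grip_width: 0.273
grip_force: 30.0
```

Run:
```python
from h import *
from scipy.optimize import least_squares
o=get_obs(); p=o["ee_pos"]; print(p,o["contact_force"],o["grip_width"])
for n in("side","wrist"):
    im,X=cloud(n); P=X.reshape(-1,3); D=np.hypot(*(P[:,:2]-p[:2]).T)
    pl=P[(D<85)&(D>32)&(P[:,2]>185)&(P[:,2]<206)]
    s=np.linalg.lstsq(np.c_[pl[:,:2]-p[:2],np.ones(len(pl))],pl[:,2],rcond=None)[0]; print(n,len(pl),s)
save(im,"w6.png");
```

```text
[434.84581631 286.87228003 242.33455359] [-0.54625436  0.60217187 -3.46250969] 0.2732881023639191
side 1274 [-3.96199629e-03  1.20673685e-02  1.90696480e+02]
wrist 19661 [-1.63834308e-04  2.10055644e-04  1.94180090e+02]
```

Call:
{"name": "carry_out", "arguments": {
  "steps": "1 0.06 0.15 0 0 0 0; 1 0.06 0.3 0 0 0 0; 1 0.06 0.5 0 0 0 0; 1 0.06 0.6 0 0 0 0; 1 0.06 0.7 0 0 0 0; 1 0.05 0.75 0 0 0 0; 1 0.05 0.75 0 0 0 0; 1 0.06 0.7 0 0 0 0; 1 0.06 0.6 0 0 0 0; 1 0.06 0.5 0 0 0 0; 1 0.05 0.3 0 0 0 0; 1 0.05 0.16 0 0 0 0"
}}

```text
clock: 17.25
ee_pos: [468.8, -15.4, 244.3]
ee_rot: [3.138, -0.004, -0.001]
contact_force: [-0.0, 0.9, -2.9]
grip_width: 0.28
grip_force: 30.0
```

Call:
{"name": "carry_out", "arguments": {
  "steps": "1 0 0 0 0 0 0; 1 0 0 0 0 0 0; 1 0 0 0 0 0 0"
}}

```text
clock: 17.55
ee_pos: [468.8, -12.9, 244.2]
ee_rot: [3.138, 0.0, -0.001]
contact_force: [-0.3, 0.1, -3.9]
grip_width: 0.277
grip_force: 30.0
```

Run:
```python
from h import *
from scipy.optimize import least_squares
o=get_obs(); p=o["ee_pos"]; print(p,o["contact_force"],o["grip_width"],o["qpos"].round(2)); print(R.from_rotvec(o["ee_rot"]).as_matrix().round(3))
for n in("side","wrist","top"):
    im,X=cloud(n); P=X.reshape(-1,3); D=np.hypot(*(P[:,:2]-p[:2]).T); save(im,n+"7.png")
    pl=P[(D<85)&(D>32)&(P[:,2]>187)&(P[:,2]<200)]
    if len(pl)>50:
        s=np.linalg.lstsq(np.c_[pl[:,:2]-p[:2],np.ones(len(pl))],pl[:,2],rcond=None)[0]; print(n,"plate",len(pl),s.round(4),(pl.min(0)+pl.max(0))/2,np.ptp(pl,axis=0))
    cd=np.array([468.8,-13]); D=np.hypot(*(P[:,:2]-cd).T); rim=P[(D>70)&(D<90)&(P[:,2]>11)&(P[:,2]<19)]
    if len(rim)>50: s=least_squares(lambda k:np.hypot(rim[:,0]-k[0],rim[:,1]-k[1])-78,cd,loss="soft_l1"); print(n,"rim",len(rim),s.x)
```

```text
[468.84573176 -12.91817583 244.19106983] [-0.28903987  0.05565131 -3.91810273] 0.2765711067900863 [-0.08 -0.02  2.18 -0.    0.98  1.5 ]
[[ 1.     0.    -0.001]
 [ 0.    -1.    -0.004]
 [-0.001  0.004 -1.   ]]
side plate 2503 [-1.400000e-03  9.900000e-03  1.933354e+02] [468.46168644 -16.8913423  191.93310143] [153.15792773 150.32503646   9.85945584]
side rim 362 [468.614534   -16.32421851]
wrist plate 19665 [9.000000e-04 9.000000e-04 1.959007e+02] [468.6857715  -12.24296649 193.00282069] [152.82424759 153.25725148  10.64562898]
wrist rim 173 [468.02953288 -12.8270462 ]
top plate 394 [8.50000e-03 1.60000e-03 1.94709e+02] [534.90810551 -15.93861907 194.84000931] [20.49503346 94.93226785  7.8591561 ]
```

View pics/side7.png

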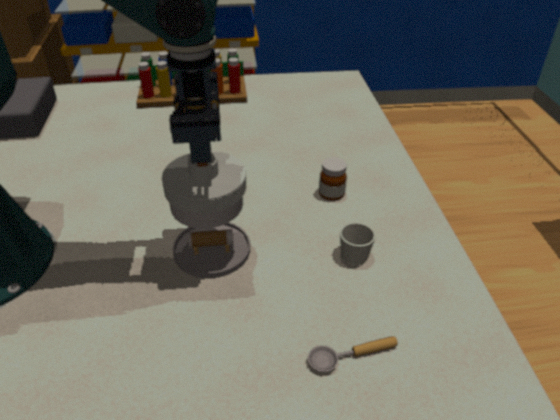

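Side view: both lids hang level at (205,188), directly over the tin with the tube in it (210,240).

Call:
{"name": "carry_out", "arguments": {
  "steps": "1 0 0.01 0.2 0 0 0; 1 0 0 0.35 0 0 0; 1 0 0 0.4 0 0 0; 1 0 0 0.4 0 0 0; 1 0 0 0.3 0 0 0; 1 0 0 0.2 0 0 0; 1 0 0 0.15 0 0 0; 1 0 0 0.1 0 0 0; 1 0 0 0.1 0 0 0; 1 0 0 0.05 0 0 0; 1 0 0 0 0 0 0; 1 0 0 0 0 0 0"
}}

```text
clock: 18.9
ee_pos: [469.2, -14.4, 132.1]
ee_rot: [3.138, -0.001, -0.0]
contact_force: [-0.5, -0.0, -2.7]
grip_width: 0.274
grip_force: 30.0
```

Call:
{"name": "carry_out", "arguments": {
  "steps": "1 0 0 0.03 0 0 0; 1 0 0 0.02 0 0 0; 1 0 0 0 0 0 0; 1 0 0 0 0 0 0; 1 0 0 0 0 0 0"
}}

```text
clock: 19.4
ee_pos: [469.0, -14.4, 129.3]
ee_rot: [3.138, -0.001, -0.001]
contact_force: [-0.1, -0.5, -3.4]
grip_width: 0.277
grip_force: 30.0
```

Call:
{"name": "carry_out", "arguments": {
  "steps": "1 0 0 0.015 0 0 0; 1 0 0 0.01 0 0 0; 1 0 0 0 0 0 0; 1 0 0 0 0 0 0"
}}

```text
clock: 19.8
ee_pos: [469.1, -14.2, 128.9]
ee_rot: [3.138, -0.001, -0.001]
contact_force: [-7.7, 2.5, 18.5]
grip_width: 0.276
grip_force: 30.0
```

Contact with the floor. I let go now.

Call:
{"name": "carry_out", "arguments": {
  "steps": "-1 0 0 0 0 0 0; -1 0 0 0 0 0 0; -1 0 0 0 0 0 0; -1 0 0 0 0 0 0; -1 0 0 0 0 0 0; -1 0 0 0 0 0 0; -1 0 0 0 0 0 0; -1 0 0 0 0 0 0; -1 0 0 0 0 0 0; -1 0 0 0 0 0 0; -1 0 0 0 0 0 0; -1 0 0 0 0 0 0"
}}

```text
clock: 21.0
ee_pos: [469.0, -14.4, 128.0]
ee_rot: [3.138, -0.001, -0.001]
contact_force: [-0.6, 0.2, -1.2]
grip_width: 0.996
grip_force: 0.0
```

Run:
```python
from h import *
o=get_obs(); p=o["ee_pos"]; print(p,o["contact_force"])
for n in("side","wrist"):
    im,X=cloud(n); P=X.reshape(-1,3); D=np.hypot(*(P[:,:2]-p[:2]).T); save(im,n+"8.png")
    pl=P[(D<85)&(D>32)&(P[:,2]>72)&(P[:,2]<86)]
    s=np.linalg.lstsq(np.c_[pl[:,:2]-p[:2],np.ones(len(pl))],pl[:,2],rcond=None)[0]; print(n,"plate",len(pl),s.round(4),(pl.min(0)+pl.max(0))/2,np.ptp(pl,axis=0))
```

```text
[468.97266522 -14.36908471 128.02668882] [-0.63349499  0.22363322 -1.17398989]
side plate 2368 [-0.00000e+00  7.80000e-03  7.80143e+01] [469.29358886 -20.86910424  76.98053949] [153.27106368 145.0670824    9.86509472]
wrist plate 20863 [ 1.3000e-03 -3.0000e-04  8.0672e+01] [468.66186904 -13.98700293  78.7343549 ] [152.96501314 153.00429524   8.75869472]
```

View pics/side8.png

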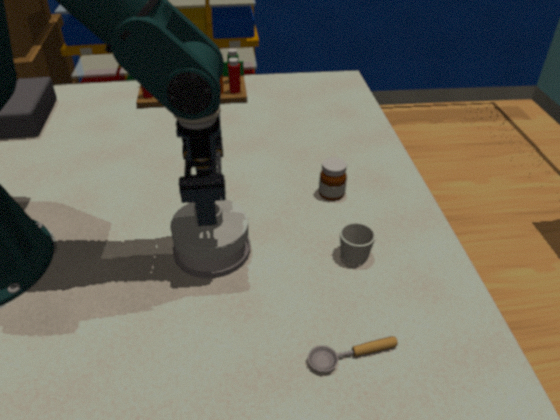

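Side view: the lids are seated level in the tin at (210,240), and the gripper is open around the knob. Next I take the neck.

Call:
{"name": "carry_out", "arguments": {
  "steps": "-1 0 0 0.2 0 0 0; -1 0 0 0.2 0 0 0; -1 0 0 0.15 0 0 0; -1 0 0 0.07 0 0 0; -1 0 0 0 0 0 0; -1 0 0 0 0 0 0"
}}

```text
clock: 21.7
ee_pos: [469.0, -14.5, 97.0]
ee_rot: [3.138, -0.001, -0.001]
contact_force: [0.6, 0.8, 0.9]
grip_width: 1.0
grip_force: 0.0
```

Call:
{"name": "carry_out", "arguments": {
  "steps": "1 0 0 0 0 0 0; 1 0 0 0 0 0 0; 1 0 0 0 0 0 0; 1 0 0 0 0 0 0; 1 0 0 0 0 0 0; 1 0 0 0 0 0 0; 1 0 0 0 0 0 0; 1 0 0 0 0 0 0; 1 0 0 0 0 0 0; 1 0 0 0 0 0 0"
}}

```text
clock: 22.7
ee_pos: [469.0, -14.5, 97.1]
ee_rot: [3.138, -0.001, -0.001]
contact_force: [-1.1, 0.5, 3.9]
grip_width: 0.596
grip_force: 30.0
```

Call:
{"name": "carry_out", "arguments": {
  "steps": "1 0 0 -0.05 0 0 0; 1 0 0 -0.1 0 0 0; 1 0 0 -0.2 0 0 0; 1 0 0 -0.25 0 0 0; 1 0 0 -0.3 0 0 0; 1 0 0 -0.3 0 0 0; 1 0 0 -0.3 0 0 0; 1 0 0 -0.3 0 0 0; 1 0 0 -0.3 0 0 0; 1 0 0 -0.2 0 0 0; 1 0 0 -0.1 0 0 0; 1 0 0 0 0 0 0"
}}

```text
clock: 23.9
ee_pos: [469.3, -14.1, 217.7]
ee_rot: [3.138, -0.001, 0.001]
contact_force: [-0.2, -0.3, -1.3]
grip_width: 0.592
grip_force: 30.0
```

Call:
{"name": "carry_out", "arguments": {
  "steps": "1 0 0 0 0 0 0; 1 0 0 0 0 0 0; 1 0 0 0 0 0 0; 1 0 0 0 0 0 0; 1 0 0 0 0 0 0"
}}

```text
clock: 24.4
ee_pos: [469.0, -14.0, 216.8]
ee_rot: [3.138, -0.001, -0.002]
contact_force: [0.0, -0.4, -1.7]
grip_width: 0.594
grip_force: 30.0
```

Run:
```python
from h import *
o=get_obs(); p=o["ee_pos"]; print(p,o["contact_force"],o["grip_force"],o["qd"].round(3))
im,X=cloud("side"); save(im,"side9.png")
```

```text
[468.95399221 -14.02610759 216.82901482] [ 0.03206547 -0.39835235 -1.6908192 ] 29.99750452581793 [-0.001 -0.002  0.002 -0.001  0.002 -0.001]
```

View pics/side9.png

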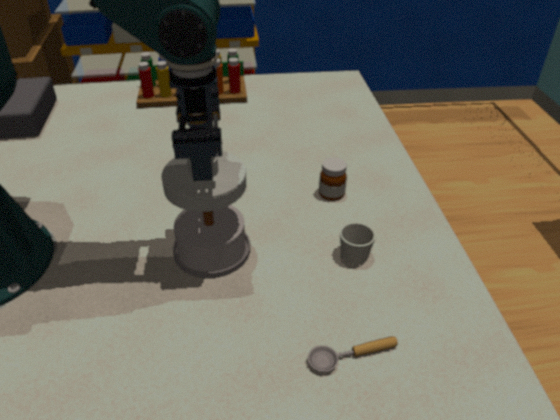

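The outer lid is held level at (205,182). The inner lid with its knob stays seated in the tin at (210,235), and the wrist carries only about 1.5 N, which is the outer lid's weight. I hand the job in now.

```bash
python3 -c "
from bench import sign_off; print(sign_off())"
```

```text
the job is handed in; nothing more can be done
None
```

I handed the job in at about 24 s: the tube is in the cradle, the inner lid is seated on the base, and the outer lid is held level and still about 120 mm above its nested position; the hand-in gave no verdict.

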